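# Shut and lock the battery hatch of a museum field instrument

## Robot

A 7-joint arm with a two-finger parallel gripper is mounted at the origin on the work surface. World frame = base frame: x ahead of the robot, y to its left, z up, the work surface at z = 0. Lengths are in m, angles in rad, forces in N, time in s.
With the tool pointing down it reaches from about 0.375 to 0.925 m from the base axis. Payload 3.1 kg.
Tool frame: the origin (TCP) lies at the very end of the fingers, on their centre line; the grasp point (between the pads) lies 19 mm behind it; z points along the fingers, y is the line along which they close (so a half turn about z gives the same grasp; the last joint's range is limited). The gripper opens to 85 mm and grips with 20 to 120 N. Pads are 22 mm wide; open, the fingers measure 114 mm over their backs; the gripper's body (76 mm by 85 mm) begins 54 mm behind the grasp point. The pads swing forward as they close: fully open they stand 13 mm farther back than shut.
Start: joints at [-0.098, 0.383, 0.044, 1.598, -0.018, 1.161, -0.05], TCP at [0.65, 0, 0.231] pointing down, gripper open.
Joint ranges: [-2.61, 2.61], [-0.41, 2.15], [-1.48, 1.57], [0, 2.5], [-1.57, 4.71], [0.05, 1.97], [-2.85, 2.85]. Speed limits (rad/s): [2.79, 2.79, 3.14, 3.14, 3.14, 3.14, 3.14].

## Interface

Orientations are given as a 3x3 rotation matrix whose columns are the frame's x, y, z axes.
In Python, from cell import ctrl, eyes gives the robot as it stands. The module is installed in compiled form; this text tells all that it offers. Calls block until the motion is done:
- ctrl.goto(position, orientation): joint-space move of the TCP to a pose.
- ctrl.move_l(position, frame=None, max_speed=0.15, threshold=None): straight line of the TCP; frame=None keeps the orientation; max_speed is the mean speed in m/s. With threshold (N) it stops when the force on the tool has changed by that much, and returns True; else False.
- ctrl.set_joints(angles): joint-space move.
- ctrl.grip(opening): finger opening in m; the grip force is fixed at half the most; returns when the fingers have stopped.
- ctrl.dwell(seconds).
- ctrl.solve_ik(position, orientation): joint angles nearest the present ones, or None.
- ctrl.get_obs(): the state.
- eyes.capture(name): name is "scene" or "side" or "wrist"; returns the picture (384x512x3 uint8, blue, green, red); there is no depth.
- eyes.camera_info(name): a dict with "mtx" (3x3 intrinsics, pixels), "R" (3x3) and "t" (3): a world point X has camera coordinates R X + t. Camera axes: x right, y down, z forward; pixel columns grow to the right and rows downward; lengths in m; the calibration is good to about 2 mm. A picture is of the moment at which its call begins: read the wrist's pose just before it. camera_info takes no time and is no camera call; for the wrist camera it gives the pose at the moment of the call.
A pose or a line that the arm cannot do raises ctrl.Unreachable and nothing moves.
- ctrl.close_job(): hands the job in; it is judged then, once.
Trained networks look in the newest picture that a camera, given by its name, has taken for a name from the list of things; names that differ only in an ending like _2 or _b are one class to them, and where a whole thing is asked for, a point or a joint stands for the part that bears it (a point fixed in the world has none). Each returns a list of dicts, best first, with "p" (0 to 1); they miss things now and then, are a little off and sometimes report something else, mostly with a low value. They report only what shows in the picture. A call takes as long as a camera call.
- eyes.spot_in(camera, label): "xy" ([column, row] in pixels, amid what is visible of it).
The state is a dict: "clock": time; "joint_positions": joint angles; "joint_vel": joint speeds; "joint_efforts": joint torques, N m; "eef_pos": TCP position; "tool_rot": TCP orientation; "ft_force": force on the tool from outside, world axes, zero at the start; "moment": the same for the moment, N m; "opening": finger opening in m; "finger_force": force on a finger pad.
Only numpy, scipy, OpenCV 4.12 (cv2) and the standard library are available. Lean on these libraries where they do the work, as an engineer would, in place of code of your own. Each camera call takes 0.05 s, during which the arm holds its last target. There are 200 camera calls.

## Task

Swing the green battery hatch of the black instrument case shut, then press its red wing-headed stud down against its spring and turn it a quarter turn clockwise (seen from above) until its cam catches, so that it stays locked when you let go. Be gentle: press by feel, only a little harder than the spring, and never force it round before it is down; leave the jar, the screwdriver and the eyepiece as they are.

Things in the scene. Friction and masses are not known exactly. Their poses are not given: they have to be found in the camera images.
- case: black instrument case with a brown deck, fixed to the bench, 260 (x) by 360 (y) by 90 high. Origin at the centre of its underside, on the bench; its x points away from its front. The deck is flat at 90 above the origin; the hatch covers a bay in the deck's +y half. The fixed fittings on the deck stand at most 26 above it.
- hatch (a joint): opening angle of the hatch: 0 lying shut on the deck, growing as it opens upward. Stiff hinge that stays where it is left; 1 to 3 N straight down on the tab swings it shut.
- hatch_hinge (a point): middle of the hatch's hinge line, at the deck's height, at x = +75, y = +60 in the case's frame. The hinge line runs along the case's y. The hatch is a green plate 150 by 120 by 5 thick that lies, when shut, from here towards the case's -x, its underside on the deck; its free edge rises as it opens.
- hatch_tab (a point): centre of the upper (outer) face of the yellow tab, 30 by 40 by 5 thick, that sticks out from the middle of the hatch's free edge; 165 from the hinge line. Push here to shut the hatch.
- stud_turn (a joint): turn of the stud: 0 unlocked (bar along the case's x; it starts near 0), growing clockwise seen from above; the cam catches at 1.57 (bar across). Pressed, the head sinks against a spring of 4 N at first plus 0.3 N per mm; up, it cannot turn. Let go part way round it stays down and can be gripped again. Caught, it rises 2.5 mm and cannot turn back.
- stud_head (a point): middle of the stud's red wing bar (44 long, 10 wide, 22 high) that stands on a round steel flange of 44 diameter. The stud is captive in the hatch, 100 from the hinge line on its middle line (x = -25, y = +60 in the case's frame when shut). Up, this point is 42 above the hatch's underside, the flange's top 31, the bar's top 53. The point's x lies along the bar.
- receptacle: metal socket in the bay that takes the stud's cam; origin at the deck's height on the stud's axis. The cam is free to turn at a depth of press that differs from case to case, 3 to 15 mm; a hard stop lies 2 mm below that. A push of 11 to 14 N always frees it and is safe. It bends if the stud loads it by more than 16 N beyond the spring (pressed, turned by force or pulled up).
- wax_jar: loose wax jar, 54 diameter, 70 high, upright on the bench beside the case; origin at the centre of its underside
- screwdriver: loose screwdriver 190 long lying on the bench beside the case; origin below its middle
- eyepiece: loose brass eyepiece, 32 diameter, 30 high, standing on the deck's -y half; origin at the centre of its underside

How it is judged:
By the outcome, as a careful person would: the job done as asked, in the order asked, and still so for the second after the job is handed in, with the robot touching nothing.
It also fails if it takes over 64 s, if anything falls off the work surface, if the arm or the gripper's body presses on something with over 40 N, if the wrist force passes 120 N, or if a joint passes its speed limit or range.

## Working session

There is one attempt and no reset: what is moved stays moved. The work goes in short steps, each a Python script; the robot and the scene stay as the last script left them, time stands still between calls to the robot, and variables do not carry over. Pictures are saved under pics/ and viewed, at most 10 in all, crops included, and the job is handed in when it is done.

```bash
mkdir -p pics; python3 - <<'E'
from cell import ctrl, eyes
import cv2, numpy as np
for c in ("scene","side"):
    im=eyes.capture(c); cv2.imwrite(f"pics/{c}0.png",im)
    for l in ["case","hatch","hatch_hinge","hatch_tab","stud_head","receptacle","wax_jar","screwdriver","eyepiece"]:
        print(c,l,[(np.round(d["xy"]).tolist(),round(d["p"],2)) for d in eyes.spot_in(c,l)[:2]])
    ci=eyes.camera_info(c); print(np.round(ci["mtx"],1).tolist(),np.round(ci["R"],3).tolist(),np.round(ci["t"],3).tolist())
print(ctrl.get_obs())
a=cv2.imread("pics/scene0.png");b=cv2.imread("pics/side0.png")
E
```

```text
scene case [([211.0, 235.0], 0.75)]
scene hatch [([228.0, 187.0], 0.97), ([235.0, 177.0], 0.28)]
scene hatch_hinge [([232.0, 191.0], 0.57), ([276.0, 190.0], 0.33)]
scene hatch_tab [([233.0, 186.0], 0.63)]
scene stud_head [([234.0, 178.0], 0.71)]
scene receptacle [([218.0, 214.0], 0.64)]
scene wax_jar [([113.0, 293.0], 0.87)]
scene screwdriver [([272.0, 186.0], 0.43)]
scene eyepiece [([142.0, 218.0], 0.66)]
[[480.0, 0.0, 253.1], [0.0, 480.0, 193.8], [0.0, 0.0, 1.0]] [[0.635, 0.773, 0.009], [0.472, -0.379, -0.796], [-0.612, 0.51, -0.605]] [-0.359, -0.199, 1.59]
side case [([287.0, 245.0], 0.85), ([267.0, 187.0], 0.7)]
side hatch []
side hatch_hinge [([268.0, 186.0], 0.59)]
side hatch_tab [([267.0, 189.0], 0.84)]
side stud_head [([270.0, 173.0], 0.59)]
side receptacle [([260.0, 231.0], 0.49)]
side wax_jar [([403.0, 300.0], 0.86), ([272.0, 173.0], 0.37)]
side screwdriver [([183.0, 234.0], 0.81)]
side eyepiece [([322.0, 262.0], 0.82), ([261.0, 231.0], 0.44)]
[[408.4, 0.0, 255.8], [0.0, 408.4, 196.0], [0.0, 0.0, 1.0]] [[0.666, -0.746, -0.022], [-0.372, -0.306, -0.876], [0.647, 0.592, -0.48
[... 172 characters left out ...]
nt_vel': array([-0.00055016,  0.00104971, -0.00327587,  0.00011269, -0.00220416,
        0.00037829, -0.00048208]), 'joint_efforts': array([ 2.14044885e-04, -4.33446801e+01,  1.02304604e+00, -2.49924517e+01,
        1.04431948e-02,  1.80710274e-03,  2.58862457e-05]), 'eef_pos': array([6.49992876e-01, 2.63966093e-05, 2.31283446e-01]), 'tool_rot': array([[-3.55404736e-05,  9.99999999e-01, -4.89781585e-06],
       [ 9.99999999e-01,  3.55406484e-05,  3.56951635e-05],
       [ 3.56953376e-05, -4.89654722e-06, -9.99999999e-01]]), 'ft_force': array([-0.13760479, -0.28173044,  0.56420995]), 'moment': array([-0.009142  ,  0.00354472, -0.0194551 ]), 'finger_force': 0.0, 'opening': 0.08568728927474657}
```

View pics/scene0.png

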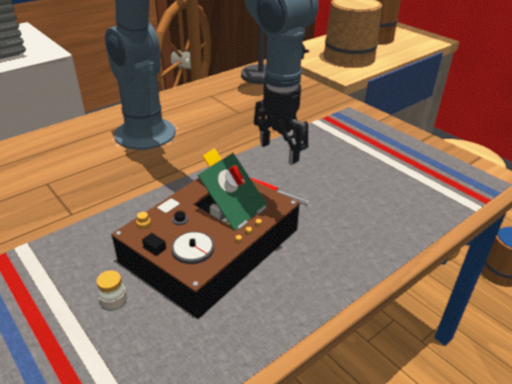

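View pics/side0.png

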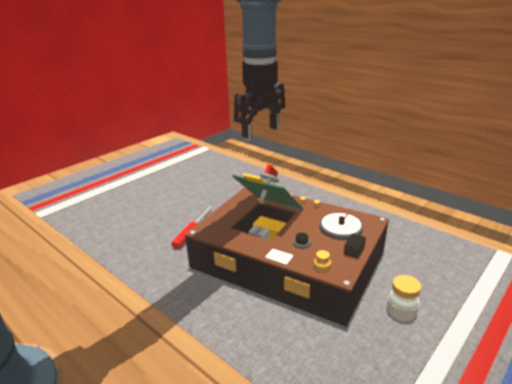

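The scene view shows the case with deck corners near (115,232), (197,292) and (299,200), and the hatch open with its tab at (212,157). In the side view the deck corners are near (188,237), (350,303) and (387,220), with the tab at (255,178). The jar is beside the -y end and the screwdriver beside the +y end.

```bash
cat > h.py <<'E'
import numpy as np, cv2
from scipy.optimize import least_squares
from cell import ctrl, eyes
def proj(ci,X):
    c=np.atleast_2d(X)@np.array(ci["R"]).T+np.array(ci["t"]); u=c@np.array(ci["mtx"]).T; return u[:,:2]/u[:,2:]
def world(p,L):
    L=np.atleast_2d(L); c,s=np.cos(p[2]),np.sin(p[2])
    return np.c_[p[0]+c*L[:,0]-s*L[:,1],p[1]+s*L[:,0]+c*L[:,1],L[:,2]]
def hpt(th,r,y=.06,h=0.0):  # point on hatch: r from hinge, h above the underside
    return [.075-r*np.cos(th)+h*np.sin(th),y,.09+r*np.sin(th)+h*np.cos(th)]
E
python3 - <<'E'
from h import *
S,D=eyes.camera_info("scene"),eyes.camera_info("side")
obs=[(S,[-.13,-.18,.09],(115,232)),(S,[.13,-.18,.09],(197,292)),(S,[.13,.18,.09],(299,200)),
(D,[-.13,.18,.09],(188,237)),(D,[-.13,-.18,.09],(350,303)),(D,[.13,-.18,.09],(387,220))]
r=least_squares(lambda p:np.concatenate([(proj(c,world(p,L))[0]-q) for c,L,q in obs]),[.6,0,0],loss='soft_l1')
print(r.x,np.round(r.fun,1)); p=r.x
tab=[(S,(212,157)),(D,(254,178))]
g=least_squares(lambda t:np.concatenate([(proj(c,world(p,hpt(t[0],.165,h=.005)))[0]-q) for c,q in tab]),[.7]); print("th",g.x,g.fun)
print("tab",world(p,hpt(g.x[0],.165,h=.005)),"stud shut",world(p,[-.025,.06,.132]))
np.save("p.npy",np.r_[p,g.x])
out=[]
for n,C,(x0,y0) in (("scene",S,(95,130)),("side",D,(170,150))):
    im=cv2.imread(f"pics/{n}0.png"); k=3.0 if n=="scene" else 3.0
    w,h=230,190; im=cv2.resize(im[y0:y0+h,x0:x0+w],None,fx=1.74*1,fy=3/1.74*1.01,interpolation=cv2.INTER_CUBIC) if 0 else cv2.resize(im[y0:y0+h,x0:x0+w],(400,330),interpolation=cv2.INTER_CUBIC)
    f=lambda L:((proj(C,world(p,L))[0]-(x0,y0))*[400/w,330/h])
    pts=[[a,b,.09] for a,b in((-.13,-.18),(.13,-.18),(.13,.18),(-.13,.18))]
    cv2.polylines(im,[np.int32([f(q) for q in pts])],True,(255,255,0),1)
    th=g.x[0]; hp=[hpt(th,0,0),hpt(th,0,.12),hpt(th,.15,.12),hpt(th,.15,0)]
    cv2.polylines(im,[np.int32([f(q) for q in hp])],True,(255,0,255),1)
    for q in (hpt(th,.165,h=.005),hpt(th,.1,h=.053)): cv2.circle(im,tuple(np.int32(f(q))),2,(255,255,255),-1)
    out.append(im)
cv2.imwrite("pics/ov.png",np.hstack(out))
E
```

```text
[ 0.57214016 -0.13911997  0.21868734] [ -4.1   1.6  -0.6  -2.7  -0.1   0.7  -5.3  -1.7   0.1 -12.9   0.2  -1.6]
th [0.78525792] [-0.03551889 -0.72023918 -1.28137664 -0.27353377]
tab [[ 0.52187802 -0.08882642  0.21019229]] stud shut [[ 0.53471867 -0.08597269  0.132     ]]
```

View pics/ov.png

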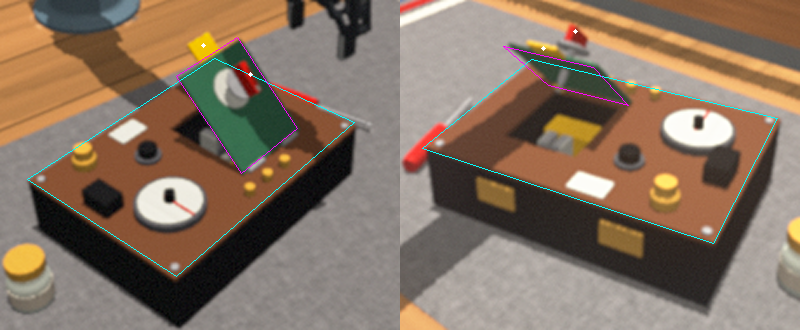

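The overlay fits well: the case is at (0.572, -0.139) with yaw 0.219, and the hatch is open about 0.785 rad. Next I push the tab along its arc with closed fingers.

```bash
cat >> h.py <<'E'
def Rt(yaw):  # tool down, closing axis along case y when yaw = case yaw
    c,s=np.cos(yaw),np.sin(yaw); return np.array([[-c,-s,0],[-s,c,0],[0,0,-1.]])
def st(m=""):
    o=ctrl.get_obs(); print(m,round(o["clock"],2),np.round(o["eef_pos"],4),"F",np.round(o["ft_force"],1),"M",np.round(o["moment"],2),"open",round(o["opening"],4),"ff",round(o["finger_force"],1)); return o
E
python3 - <<'E'
from h import *
*p,th0=np.load("p.npy"); R=Rt(p[2])
def tip(th,dz=0):
    L=np.array(hpt(th,.163,h=.005))+[.011*min(1,np.sin(th)*3),0,dz]; return world(p,L)[0]
print(ctrl.solve_ik(tip(.3),R))
ctrl.grip(0.0)
q=tip(th0,.09); ctrl.move_l([.63,0,q[2]],max_speed=.2)
ctrl.goto(q,R); st("above")
print(ctrl.move_l(tip(th0,.0),max_speed=.1,threshold=4)); st("touch")
for th in np.linspace(th0,0,7)[1:-1]:
    print(ctrl.move_l(tip(th,-.002),max_speed=.1,threshold=10)); st(f"{th:.2f}")
print(ctrl.move_l(tip(0,-.004),max_speed=.03,threshold=6)); st("shut")
z=ctrl.get_obs()["eef_pos"]; ctrl.move_l(z+[0,0,.12],max_speed=.2)
ctrl.grip(.06)
s=world(p,[-.025,.06,.132])[0]; ctrl.move_l(s+[0,0,.13],max_speed=.2); st("over")
ci=eyes.camera_info("wrist"); im=eyes.capture("wrist"); cv2.imwrite("pics/w1.png",im)
import pickle; pickle.dump(ci,open("w1.pkl","wb"))
print(proj(ci,s),[(d["xy"],d["p"]) for d in eyes.spot_in("wrist","stud_head")])
for n in("scene","side"):
    im=eyes.capture(n); cv2.imwrite(f"pics/{n}1.png",im)
E
```

```text
[ 0.27500366  0.21658561 -0.18173893  2.02450376  0.04942588  0.90455616
  1.85634237]
above 3.94 [ 0.5339 -0.0859  0.2982] F [ 0.4  0.7 -0.7] M [-0.02  0.03  0.02] open -0.0003 ff 0.0
False
touch 4.99 [ 0.5346 -0.0862  0.2095] F [ 1.2 -0.1  0.2] M [0.02 0.01 0.01] open -0.0 ff 0.0
False
0.65 5.37 [ 0.5193 -0.0895  0.1911] F [-0.5  0.2 -0.1] M [-0.01  0.    0.03] open -0.0001 ff 0.0
False
0.52 5.73 [ 0.5072 -0.092   0.1735] F [ 0.2 -0.6  0.1] M [0.11 0.03 0.04] open 0.0 ff 0.0
False
0.39 6.1 [ 0.4974 -0.0942  0.1546] F [0.1 0.8 0.7] M [-0.01  0.01 -0.  ] open 0.0001 ff 0.0
False
0.26 6.47 [ 0.4877 -0.0963  0.1347] F [-0.1 -0.8  0.4] M [-0.02  0.   -0.  ] open 0.0006 ff 0.0
False
0.13 6.85 [ 0.479  -0.0983  0.1141] F [ 0.3 -0.8 -0.4] M [ 0.06 -0.    0.01] open 0.0 ff 0.0
True
shut 7.5 [ 0.4745 -0.0994  0.0951] F [-0.9  0.7  5.5] M [0.08 0.17 0.01] open -0.0003 ff 2.5
over 9.39 [ 0.534  -0.0861  0.2615] F [ 0.1  0.2 -1.1] M [ 0.04  0.02 -0.03] open 0.0597 ff 0.0
[[257.7510271 183.81132  ]] [([256.8, 182.2], 0.93)]
```

View pics/w1.png

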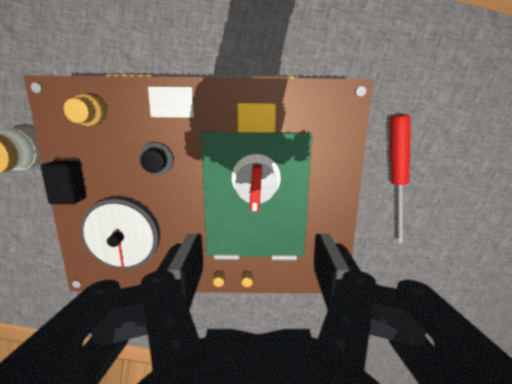

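View pics/side1.png

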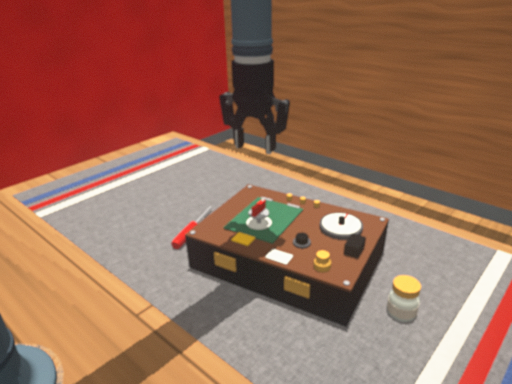

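The wrist view shows the hatch lying flat, with corners near (203,133), (310,131), (306,256) and (206,258). The red bar runs roughly along the case's x at (256,187), and the side view confirms the hatch is shut. I'll refine the bar's pose with a silhouette fit.

```bash
python3 - <<'E'
from h import *
import pickle
from scipy.optimize import minimize
p=np.load("p.npy")[:3]; ci=pickle.load(open("w1.pkl","rb")); im=cv2.imread("pics/w1.png")
L=[(-.075,0,.095),(-.075,.12,.095),(.075,.12,.095),(.075,0,.095)]
q=np.array([(203,133),(310,131),(306,256),(206,258)])
r=least_squares(lambda a:(proj(ci,world(a,L))-q).ravel(),p); print("pose w",r.x,np.round(r.fun,1)); print("stud",world(p,[-.025,.06,.132]),world(r.x,[-.025,.06,.132]))
hsv=cv2.cvtColor(im,cv2.COLOR_BGR2HSV); m=((hsv[...,0]<10)|(hsv[...,0]>170))&(hsv[...,1]>120)&(hsv[...,2]>60)
m[:150]=0;m[225:]=0;m[:,:235]=0;m[:,280:]=0
print(m.sum(),np.argwhere(m).min(0),np.argwhere(m).max(0)); k=8
M=cv2.resize(m.astype(np.float32)[150:225,235:280],None,fx=k,fy=k,interpolation=cv2.INTER_LINEAR)>.5
B=np.array([(a,b,c) for a in(-.022,.022) for b in(-.005,.005) for c in(.121,.143)])
def cost(a):
    P=(proj(ci,world([a[0]/1e3+.534,a[1]/1e3-.086,a[2]/30],B))-(235,150)+.5)*k
    z=np.zeros(M.shape,np.uint8); cv2.fillConvexPoly(z,cv2.convexHull(np.int32(P*16)),1,shift=4); z=z>0
    return 1-(z&M).sum()/(z|M).sum()
b=min((minimize(cost,[0,0,30*t],method="Nelder-Mead",options=dict(initial_simplex=np.array([[0,0,30*t],[4,0,30*t],[0,4,30*t],[0,0,30*t+4]]))) for t in(.1,.22,.35)),key=lambda s:s.fun)
print("bar",b.x[0]/1e3+.534,b.x[1]/1e3-.086,"yaw",b.x[2]/30,"IoU",1-b.fun)
E
```

```text
pose w [ 0.57578215 -0.14004919  0.22295897] [-3.2 -0.6  2.1  1.  -0.3  0.7  1.6 -1. ]
stud [[ 0.53471867 -0.08597269  0.132     ]] [[ 0.53813398 -0.08706225  0.132     ]]
386 [164 250] [210 261]
bar 0.5388634212053105 -0.0874955177035796 yaw 0.15690675998791798 IoU 0.751263471960056
```

```bash
python3 - <<'E'
from h import *
from scipy.optimize import minimize
c0=np.array([.538,-.087]); ctrl.goto([*c0,.19],Rt(.19)); st()
ci=eyes.camera_info("wrist"); im=eyes.capture("wrist").astype(int)
u=proj(ci,[*c0,.132])[0].round().astype(int); print(u,im.shape)
x0,y0=np.maximum(u-60,0); x1,y1=u+60
m=(im[...,2]-np.maximum(im[...,0],im[...,1])>35)&(np.maximum(im[...,0],im[...,1])<.65*im[...,2])
k=6; cr=im[y0:y1,x0:x1].astype(np.uint8)
M=cv2.resize(m[y0:y1,x0:x1].astype(np.float32),None,fx=k,fy=k)>.5
B=np.array([(a,b,c) for a in(-.022,.022) for b in(-.005,.005) for c in(.121,.143)])
def hull(a): return cv2.convexHull(np.int32((proj(ci,world([a[0]/1e3+c0[0],a[1]/1e3+c0[1],a[2]/30],B))-(x0,y0)+.5)*k*16))
def cost(a):
    z=np.zeros(M.shape,np.uint8); cv2.fillConvexPoly(z,hull(a),1,shift=4); z=z>0
    return 1-(z&M).sum()/(z|M).sum()
b=min((minimize(cost,[0,0,30*t],method="Nelder-Mead",options=dict(initial_simplex=np.array([[0,0,30*t],[4,0,30*t],[0,4,30*t],[0,0,30*t+4]]))) for t in(.1,.2,.3)),key=lambda s:s.fun)
print("bar",b.x[:2]/1e3+c0,"yaw",b.x[2]/30,"IoU",1-b.fun)
v=cv2.resize(cr,None,fx=k,fy=k); w=(M*255).astype(np.uint8); cv2.polylines(v,[hull(b.x)//16],True,(255,255,0),1)
cv2.imwrite("pics/w2.png",cv2.resize(np.hstack([v,cv2.merge([w]*3)]),None,fx=.55,fy=.55))
E
```

```text
9.98 [ 0.5364 -0.0871  0.1889] F [ 0.2  0.1 -0.1] M [-0.03 -0.03  0.02] open 0.0599 ff 0.0
[257 211] (384, 512, 3)
bar [ 0.53913468 -0.08759129] yaw 0.14878130185916305 IoU 0.8341644023767579
```

View pics/w2.png

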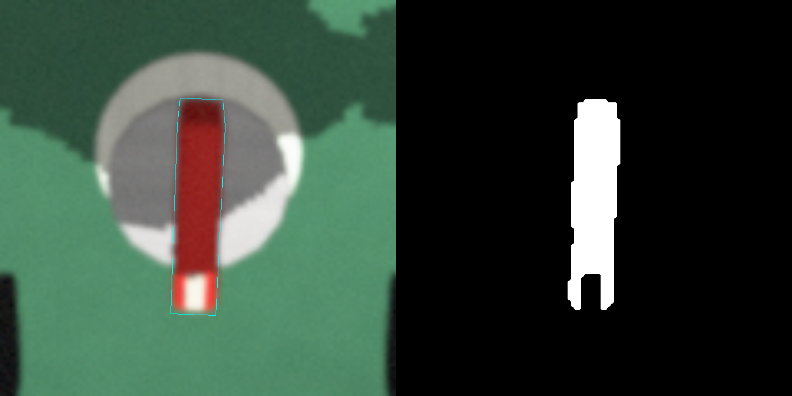

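The close view shows the bar well fitted: centre (0.539, -0.0876), yaw 0.149, so the stud is about 0.07 rad off zero. Next I grip it and press by feel.

```bash
python3 - <<'E'
from h import *
c=np.array([.5388,-.0875]); R=Rt(.149)
ctrl.grip(.04)
ctrl.move_l([*c,.165],R,max_speed=.1); ctrl.dwell(.3); st("hi")
o=ctrl.get_obs(); e=np.r_[c,.165]-o["eef_pos"]; print("err",e)
t=np.r_[c,.125]; t[:2]+=e[:2]
print(ctrl.move_l(t,max_speed=.05,threshold=4)); ctrl.dwell(.2); st("low")
ctrl.grip(.0); ctrl.dwell(.2); o=st("grip")
f0=o["ft_force"][2]
print(ctrl.move_l(o["eef_pos"]-[0,0,.021],max_speed=.012,threshold=12-f0)); st("press")
ctrl.dwell(.3); st("press settled")
E
```

```text
hi 11.07 [ 0.5393 -0.0875  0.1656] F [-0.1 -0.3 -0.7] M [-0.07  0.02 -0.01] open 0.0398 ff 0.0
err [-4.56413752e-04  3.24413774e-05 -6.25057796e-04]
False
low 12.22 [ 0.5387 -0.0875  0.1254] F [ 0.5  0.9 -0.8] M [ 0.05  0.02 -0.04] open 0.0401 ff 0.0
grip 12.79 [ 0.5385 -0.0877  0.1253] F [-1.5 -1.   3.9] M [-0.09  0.25  0.02] open 0.0086 ff 61.0
True
press 13.93 [ 0.5385 -0.0877  0.112 ] F [-2.   1.2  8.6] M [0.05 0.5  0.06] open 0.0083 ff 61.8
press settled 14.22 [ 0.5386 -0.0877  0.1123] F [-1.5 -0.4  7.2] M [0.1  0.4  0.02] open 0.0084 ff 61.8
```

```bash
cat >> h.py <<'E'
def favg(n=6):
    v=[]
    for _ in range(n): ctrl.dwell(.03); o=ctrl.get_obs(); v.append(np.r_[o["ft_force"],o["moment"][2],o["eef_pos"][2]])
    return np.mean(v,0)
E
python3 - <<'E'
from h import *
z=ctrl.get_obs()["eef_pos"]; z[2]=.1120; print(favg().round(4))
for i in range(12):
    z[2]-=.0006; ctrl.move_l(z,max_speed=.01); f=favg(); print(round(z[2],4),f.round(4))
    if f[2]>11: break
E
```

```text
[-2.1545  0.2008  7.1443  0.0255  0.1123]
0.1114 [-1.9308 -0.7796  7.3838  0.0298  0.1119]
0.1108 [-3.1173e+00 -3.4270e-01  8.7091e+00  3.7000e-03  1.1160e-01]
0.1102 [-3.9045 -0.392  11.6987  0.0225  0.1115]
```

```bash
python3 - <<'E'
from h import *
z=ctrl.get_obs()["eef_pos"]; z[:2]=[.5385,-.0877]; z[2]=.1105; yaw=.149; end=.221-1.5708
for y in np.linspace(yaw,end,13)[1:]:
    ctrl.move_l(z,Rt(y),max_speed=.05); f=favg(4); o=ctrl.get_obs()
    ya=np.arctan2(-o["tool_rot"][1,0],-o["tool_rot"][0,0])
    print(round(y,3),round(ya,3),f.round(3),o["eef_pos"].round(4),round(o["clock"],1))
    if abs(f[3])>.35 or f[2]>14 or f[2]<4 or np.hypot(*f[:2])>9: print("STOP"); break
E
```

```text
0.024 0.024 [-3.326 -0.714 10.423 -0.028  0.112] [ 0.5386 -0.0876  0.1116] 16.2
-0.101 -0.101 [-3.38  -0.336 10.349 -0.033  0.112] [ 0.5386 -0.0875  0.1116] 16.6
-0.226 -0.226 [-3.356 -0.382 10.096 -0.042  0.112] [ 0.5386 -0.0874  0.1116] 17.0
-0.351 -0.351 [-3.0640e+00  2.2200e-01  1.0197e+01  8.0000e-03  1.1200e-01] [ 0.5387 -0.0874  0.1116] 17.4
-0.475 -0.476 [-3.403  0.364 10.186 -0.02   0.112] [ 0.5387 -0.0873  0.1116] 17.8
-0.6 -0.6 [-3.4600e+00 -1.9500e-01  1.0311e+01 -7.0000e-03  1.1200e-01] [ 0.5388 -0.0872  0.1116] 18.2
-0.725 -0.725 [-2.96  -0.37  10.363 -0.022  0.112] [ 0.5388 -0.0872  0.1116] 18.6
-0.85 -0.85 [-2.857 -0.097 10.007 -0.024  0.112] [ 0.5389 -0.0871  0.1116] 19.0
-0.975 -0.975 [-3.396  0.558  9.965 -0.024  0.112] [ 0.5389 -0.0871  0.1116] 19.4
-1.1 -1.1 [-2.684  0.45   9.576 -0.01   0.112] [ 0.539  -0.087   0.1116] 19.9
-1.225 -1.225 [-2.998  0.598  9.81  -0.023  0.112] [ 0.5391 -0.087   0.1116] 20.3
-1.35 -1.35 [-2.509  0.646  9.892 -0.034  0.112] [ 0.5391 -0.087   0.1116] 20.7
```

```bash
python3 - <<'E'
from h import *
z=np.array([.5385,-.0877,.1105])
for y in -1.35-np.arange(1,6)*.02:
    ctrl.move_l(z,Rt(y),max_speed=.05); f=favg(5); o=ctrl.get_obs(); print(round(y,3),f.round(3),round(o["opening"],4))
    if abs(f[3])>.12: break
z=o["eef_pos"]; z[2]=.1115
ctrl.move_l(z,max_speed=.01); ctrl.move_l(z+[0,0,.0015],max_speed=.01); print(favg(5).round(3))
ctrl.move_l(z+[0,0,.0025],max_speed=.01); print(favg(5).round(3))
E
```

```text
-1.37 [-2.255  0.499  9.488 -0.023  0.112] 0.0084
-1.39 [-2.036  0.351  9.723 -0.013  0.112] 0.0085
-1.41 [-2.365  0.691  9.549 -0.015  0.112] 0.0083
-1.43 [-2.527e+00  1.320e-01  9.234e+00 -5.000e-03  1.120e-01] 0.0089
-1.45 [-2.211  0.868 10.091 -0.016  0.112] 0.0086
[-2.346e+00 -8.790e-01  6.963e+00 -6.000e-03  1.130e-01]
[-1.949 -0.348  6.417  0.008  0.114]
```

```bash
python3 - <<'E'
from h import *
ctrl.grip(.045); z=ctrl.get_obs()["eef_pos"]; ctrl.move_l([z[0],z[1],.19],max_speed=.1); ctrl.dwell(.3); st("up")
ci=eyes.camera_info("wrist"); im=eyes.capture("wrist")
u=proj(ci,[.539,-.0873,.125])[0].round().astype(int); x0,y0=np.maximum(u-80,0)
cv2.imwrite("pics/w3.png",cv2.resize(im[y0:y0+160,x0:x0+160],None,fx=3,fy=3)); print(u)
a=eyes.capture("side")[170:270,210:330]; b=eyes.capture("scene")[160:260,160:280]
cv2.imwrite("pics/c3.png",cv2.resize(np.hstack([a,b]),None,fx=3.3,fy=3.3,interpolation=cv2.INTER_CUBIC))
E
```

```text
up 25.58 [ 0.5386 -0.0867  0.1894] F [-0.2  1.1  0.5] M [-0.04 -0.   -0.  ] open 0.0449 ff 0.0
[259 206]
```

View pics/w3.png

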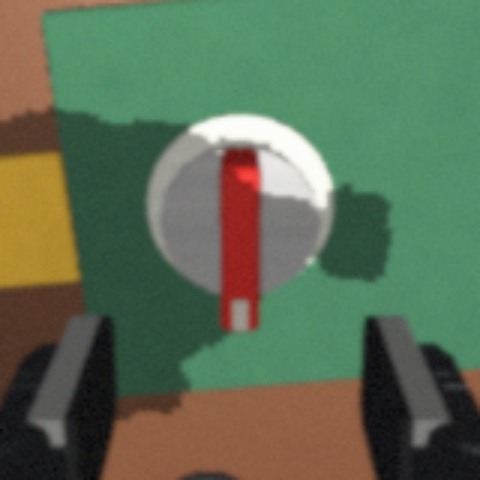

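View pics/c3.png

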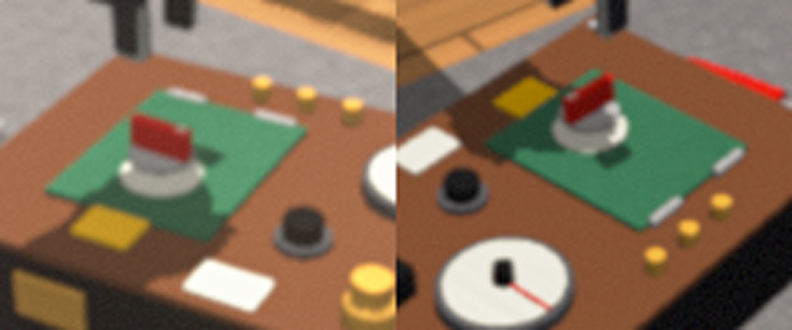

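The views show the bar lying across the hatch, still down after release. To check that it is caught, I touch its top lightly. I expect about 0.134 if caught and about 0.1315 if only part way.

```bash
python3 - <<'E'
from h import *
z=ctrl.get_obs()["eef_pos"]; ctrl.grip(0.0); 
ctrl.move_l([.5388,-.0873,.142],max_speed=.08); ctrl.dwell(.2); print(favg(6).round(4))
zc=.142
for i in range(12):
    zc-=.001; ctrl.move_l([.5388,-.0873,zc],max_speed=.02); f=favg(5); print(round(zc,4),f[[2,4]].round(4))
    if f[2]>2.5: break
for i in range(2*(f[2]<5)):
    zc-=.001; ctrl.move_l([.5388,-.0873,zc],max_speed=.02); f=favg(5); print(round(zc,4),f[[2,4]].round(4))
    if f[2]>5: break
ctrl.move_l([.5388,-.0873,.19],max_speed=.1); st()
E
```

```text
[-0.1823  0.1237  0.0616 -0.0108  0.1425]
0.141 [-0.1008  0.1409]
0.14 [0.034 0.14 ]
0.139 [-0.2962  0.139 ]
0.138 [0.2879 0.138 ]
0.137 [-0.251  0.137]
0.136 [-0.1858  0.136 ]
0.135 [0.0658 0.135 ]
0.134 [0.1021 0.134 ]
0.133 [5.0338 0.134 ]
 31.85 [ 0.5383 -0.0872  0.1895] F [-0.3 -0.9 -0.1] M [-0.03 -0.    0.04] open 0.0002 ff 0.0
```

The bar's top is at 0.134, which is 4.5 mm above the hard stop (2 mm to the free depth plus the 2.5 mm catch rise), so the cam has caught. I'm handing it in with the arm clear.

```bash
python3 - <<'E'
from h import *
ctrl.move_l([.5388,-.0873,.25],max_speed=.15); print(ctrl.close_job())
E
```

```text
the job is handed in; nothing more can be done
None
```

The hatch is shut and the stud was pressed with about 12 N, turned a quarter turn clockwise and left caught (touch-checked by its height); the jar, screwdriver and eyepiece were left alone, and the job is handed in, with no verdict shown.

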